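Open the towel dispenser through its key slot

ROBOT

A 6-joint arm with a two-finger parallel gripper is mounted at the origin on the work surface. World frame = base frame: x ahead of the robot, y to its left, z up, the work surface at z = 0. Lengths are in mm, angles in rad, forces in N, time in s.
With the tool pointing down it reaches from about 300 to 875 mm from the base axis. Payload 6.4 kg.
Tool frame: the origin (TCP) lies at the very end of the fingers, on their centre line; the grasp point (between the pads) lies 19 mm behind it; z points along the fingers, y is the line along which they close (so a half turn about z gives the same grasp; the last joint's range is limited). The gripper opens to 88 mm and grips with 3 to 60 N. Pads are 18 mm wide; open, the fingers measure 123 mm over their backs; the gripper's body (75 mm by 187 mm) begins 45 mm behind the grasp point.
Start: joints at [0.964, 0.181, 1.607, -0, 1.354, -0.206], TCP at [224.329, 529.45, 238.714] pointing down, gripper open.
Joint ranges: [-2.99, 2.99], [-0.89, 2.07], [0.3, 2.58], [-1.14, 4.28], [0, 2.63], [-3.12, 3.12]. Speed limits (rad/s): [2.57, 2.57, 3.01, 3.14, 3.14, 3.14].

INTERFACE

Orientations are given as a 3x3 rotation matrix whose columns are the frame's x, y, z axes.
In Python, from rig import * gives the robot as it stands.
- The arm moves only by the tool arm_command, never from a script. Its argument "targets" is a list of rows, each an object with "fingers": the closure, from 0 (fully open) to 1 (shut); "offset": the shift along the tool's x, y, z in m, a list of three; "angular": the turn, a rotation vector about the tool's x, y, z in degrees, a list of three. In form: [{"fingers": fingers, "offset": [dx, dy, dz], "angular": [ax, ay, az]}, ...]. A call has 1 to 5 rows; each row shifts and turns the commanded pose from where the row before left it, along the tool's axes as they then stand; what a row does not reach is not made up. A row lasts 1/12 s, in which the tool goes at most 41.7 mm and 7.16 degrees, less where a joint would pass 70% of its speed; a pose out of reach is approached as far as the arm can. A call is refused whole if a number of a shift passes 0.0417 or a number of a turn 7.16, either way. A call with a gripper value outside its range is refused whole. The fingers move at their own pace and stop on an object; "newtons" is the grip in N (left out, the last holds). Time passes only in rows, so rows that do not move let the fingers close. It gives the time, the measured TCP pose, the force, the opening and the grip force at its end, in the units of the state.
- read_state(): the state, without advancing time (a new reading comes with each control period).
- read_camera(name): name is "side" or "top"; returns (picture, depth): 384x512x3 uint8, blue, green, red; 384x512 float32, mm along the optical axis (not along the pixel's ray), 0 where there is no reading.
- camera_info(name): a dict with "camera_matrix" (3x3 intrinsics, pixels), "origin" and "orientation" of the camera in the world. Camera axes: x right, y up, looking along -z (the intrinsics and any distortion apply to the point x, -y, -z); pixel columns grow to the right and rows downward; lengths in mm; the calibration is good to about 2 mm. A picture is of the moment at which its call begins. camera_info takes no time and is no camera call.
- hand_in(): hands the job in; it is judged then, once.
Trained networks look in the newest picture that a camera, given by its name, has taken for a name from the list of things; names that differ only in an ending like _2 or _b are one class to them, and where a whole thing is asked for, a point or a joint stands for the part that bears it (a point fixed in the world has none). Each returns a list of dicts, best first, with "confidence" (0 to 1); they miss things now and then, are a little off and sometimes report something else, mostly with a low value. They report only what shows in the picture. A call takes as long as a camera call. They do not tell look-alikes from the thing itself.
- recognise(thing, camera): "box" ([centre column, centre row, width, height] in pixels, round what is visible of it).
The state is a dict: "time": time; "joint_pos": joint angles; "dq": joint speeds; "tau": joint torques, N m; "eef_pos": TCP position; "tool_rot": TCP orientation; "force": force on the tool from outside, world axes, zero at the start; "moment": the same for the moment, N m; "finger_gap": finger opening in mm; "finger_force": force on a finger pad.
Only numpy, scipy, OpenCV 4.12 (cv2) and the standard library are available. Lean on these libraries where they do the work, as an engineer would, in place of code of your own. Each camera call takes 0.05 s, during which the arm holds its last target. There are 200 camera calls.

TASK

The paper-towel dispenser has to be opened for refilling. Take the thin steel pin with the round wooden handle out of the tool rack, feel slowly and gently through the slot in the dispenser's top for the hidden spring catch and press it down with the pin, without forcing it, until the front cover springs ajar; then swing the cover all the way down and put the pin back upright in a hole of the rack. Leave the other things where they are.

Things in the scene. Friction and masses are not known exactly. Their poses are not given: they have to be found in the camera images.
- dispenser: Counter-top paper-towel dispenser of steel sheet, 270 mm wide, 105 deep, 200 high; it stands fast. Origin: centre of its underside. Its x axis points from front to back (the front looks to its -x side, towards the robot, yaw within 0.25 rad), y along its width, z up. The whole front is a drop-down cover, hinged at its lower edge, held shut by a spring catch hidden under the top.
- slot (a point): Centre of the key slot in the dispenser's flat top, at the top surface (200 mm above the worktop), 38 mm behind the cover's outer face. The slot is 60 mm long along the dispenser's y, 10 mm wide along its x, in sheet 3 mm thick. Pressed by the pin with over 40 N it would bend: feel slowly (20 mm/s).
- slot_floor (a point): Point 20 mm straight below slot: the level of the bracket plate under the whole slot. The plate is rigid but for a 20 mm window; in it, level with the plate, is the catch: a sprung tongue 12 mm wide (y), unseen, its middle anywhere within 22 mm of this point along y. It yields from about 3 N; pushed down 11 to 12 mm (6 to 8 N) it frees the cover; it stops at 14 mm.
- cover (a joint): Opening angle of the front cover in rad: 0 shut and latched, 1.5 fully down (level, just above the worktop, reaching 190 mm out from the front). When the catch is tripped a leaf spring kicks it ajar by about 0.3 rad, where its stiff hinge holds it; pushed past about 0.8 rad it sinks the rest of the way by itself in one or two seconds.
- cover_lip (a point): Middle of the cover's upper edge (sheet 270 mm wide, 3 thick; edge 187 mm above the hinge line, which is 12 mm above the worktop); moves with the cover. Once ajar there is a gap of about 55 mm between edge and case, for pin or fingertips to reach in from above. Within 55 mm of the middle a strike bracket stands in 20 mm from the cover's inner face, 7 mm below the edge.
- pin_grip (a point): Centre of the pin's round wooden handle (18 mm diameter, 60 long; the point's z axis is its axis and points up while the pin stands in the rack). Under the handle is a steel collar 24 mm across, 4 thick, that rests on the rack board; under that a plain steel shank, 6 mm diameter, 80 long, with a flat end. 60 g. The slimmest of the three tools.
- pin_tip (a point): Flat end of the pin's shank, 114 mm below the centre of the handle along its axis.
- rack: Light wooden tool rack, fixed: a board 220 mm long (its x axis), 60 wide, 12 thick on two end pieces, its top 95 mm above the worktop. Origin: centre of its underside. Four 14 mm holes on its x axis, at x = -75, -25, 25 and 75 mm; three hold tools by their collars, one is free. A pin put back hangs by its collar, upright, its tip 15 mm above the worktop.
- sharpener_grip (a point): Centre of the black handle (22 mm diameter, 66 mm long) of a small sharpening steel in the rack; its dark shank is 11 mm thick, too thick for the slot. Leave it.
- muddler_grip (a point): Centre of the pale wooden handle (22 mm diameter, 46 mm long) of a muddler in the rack, 12 mm shank, too thick for the slot; leave it.
- mug: White mug, 80 mm across, 95 mm high; origin under its centre. Leave it.
- pepper_mill: Wooden pepper mill, 54 mm across, 143 mm high; origin under its centre. Leave it.
- tea_jar: White jar with steel cap, 84 mm across, 130 mm high; origin under its centre. Leave it.
- tomato_can: Tin can, 74 mm across, 110 mm high; origin under its centre. Leave it.
- bowl: Blue bowl, 140 mm across, 60 mm high; origin under its centre. Leave it.
- oil_bottle: Green oil bottle, 62 mm across, 210 mm high; origin under its centre. Leave it.
- salt_tub: White plastic tub, 68 mm across, 75 mm high; origin under its centre. Leave it.
Not all that is in view belongs to the job. What is shaped like the part that bears pin_grip but blue or green is not meant.

How it is judged (in metres and radians):
On the way, in this order (a step that is already met when the one before it is completed fails the run):
1. the pin is drawn out of the rack (height (world z) of pin_tip above 0.12 m), for 0.1 s.
2. the catch is tripped by the pin in the slot: the cover springs ajar (value of joint cover above 0.12 rad and distance between pin_tip and slot below 0.06 m), for 0.05 s.
3. the cover is swung all the way down (value of joint cover above 1.42 rad), for 0.2 s.
At the end, for the whole second after the job is handed in: The cover is fully down (joint over 1.42 rad) and the pin hangs upright in a hole of the rack: its tip over the rack's hole row (within 15 mm across it, 95 mm along it), 8 to 20 mm above the worktop, tilted less than 0.12 rad (value of joint cover above 1.42 rad and z of pin_tip in the frame of rack between 0.008 and 0.02 m and y of pin_tip in the frame of rack between -0.015 and 0.015 m and x of pin_tip in the frame of rack between -0.095 and 0.095 m and angle between pin_tip's own z axis and vertical below 0.12 rad); the robot touches nothing.
It fails at once if the pin is forced against the dispenser with more than 40 N (contact force between pin and dispenser above 40 N).
It fails at once if another thing on the worktop or in the rack is moved by more than 30 mm (distance of any of sharpener_grip, muddler_grip, mug, pepper_mill, tea_jar, tomato_can, bowl, oil_bottle, salt_tub from where it was at the start of the episode above 0.03 m).
It also fails if it takes over 67 s, if anything falls off the work surface, if the arm or the gripper's body presses on something with over 40 N, if the wrist force passes 120 N, or if a joint passes its speed limit or range.

## Working session

There is one attempt and no reset: what is moved stays moved. The work goes in short steps, Python scripts to look and compute and a tool call to move; the robot and the scene stay as the last step left them, time stands still between calls to the robot, and variables do not carry over. Pictures are saved under pics/ and viewed, at most 10 in all, crops included, and the job is handed in when it is done.

Besides the shell and the picture viewer there is one more tool, called after "Call:" as name(argument=value, ...), one argument or row to a line, values as JSON. arm_command: Moves the arm, as the interface text tells. Its arguments: {"type":"object","properties":{"targets":{"type":"array"},"newtons":{"type":"number"}},"required":["targets"]}

```bash
mkdir -p pics; cat > h.py <<'E'
from rig import *
import numpy as np, cv2
def world(cam,u,v,d):
    i=camera_info(cam);K=np.array(i["camera_matrix"]);R=np.array(i["orientation"]);o=np.array(i["origin"])
    u=np.asarray(u,float);v=np.asarray(v,float);d=np.asarray(d,float)
    p=np.stack([(u-K[0,2])/K[0,0]*d,-(v-K[1,2])/K[1,1]*d,-d],-1)
    return p@R.T+o
def cloud(cam,dep):
    v,u=np.mgrid[0:dep.shape[0],0:dep.shape[1]]
    return world(cam,u,v,dep)
def pix(cam,P):
    i=camera_info(cam);K=np.array(i["camera_matrix"]);R=np.array(i["orientation"]);o=np.array(i["origin"])
    p=(np.asarray(P,float)-o)@R
    return K[0,2]+K[0,0]*p[...,0]/-p[...,2],K[1,2]-K[1,1]*p[...,1]/-p[...,2]
E
python3 - <<'E'
from h import *
ims=[]
for c in("top","side"):
    im,d=read_camera(c);np.savez(f"{c}0.npz",im=im,d=d);cv2.imwrite(f"pics/{c}0.png",im)
    i=camera_info(c);print(c,{k:np.round(v,3).tolist() if not isinstance(v,str) else v for k,v in i.items()})
    W=cloud(c,d)
    for n in("dispenser","slot","pin_grip","sharpener_grip","muddler_grip","rack","mug","pepper_mill","tea_jar","tomato_can","bowl","oil_bottle","salt_tub"):
        try:
            for b in recognise(n,c)[:3]:
                u,v=int(b["box"][0]),int(b["box"][1]);print(n,np.round(b["box"]).tolist(),round(b["confidence"],2),W[min(v,383),min(u,511)].round().tolist())
        except Exception as e: print(n,e)
print(read_state())
E
```

```text
top {'camera_matrix': [[356.968, 0.0, 255.443], [0.0, 356.968, 195.135], [0.0, 0.0, 1.0]], 'origin': [344.365, 74.448, 1216.771], 'orientation': [[0.029, 0.986, -0.165], [-0.999, 0.031, 0.009], [0.014, 0.165, 0.986]]}
dispenser [255.0, 143.0, 90.0, 49.0] 0.57 [733.0, 74.0, 8.0]
slot [254.0, 143.0, 92.0, 52.0] 0.91 [733.0, 74.0, 8.0]
pin_grip [394.0, 230.0, 22.0, 7.0] 0.64 [436.0, -365.0, 123.0]
pin_grip [362.0, 268.0, 15.0, 7.0] 0.57 [315.0, -264.0, 110.0]
pin_grip [254.0, 142.0, 91.0, 52.0] 0.42 [736.0, 74.0, 9.0]
sharpener_grip [372.0, 222.0, 11.0, 5.0] 0.64 [451.0, -285.0, 160.0]
muddler_grip [370.0, 205.0, 15.0, 10.0] 0.53 [505.0, -285.0, 143.0]
rack [365.0, 214.0, 31.0, 69.0] 0.7 [482.0, -281.0, 97.0]
rack [255.0, 144.0, 92.0, 51.0] 0.7 [733.0, 70.0, 8.0]
rack [148.0, 159.0, 26.0, 27.0] 0.45 [647.0, 419.0, 81.0]
mug [329.0, 139.0, 24.0, 29.0] 0.75 [758.0, -192.0, 4.0]
mug [134.0, 253.0, 48.0, 41.0] 0.7 [339.0, 465.0, 6.0]
pepper_mill [313.0, 174.0, 18.0, 23.0] 0.57 [605.0, -117.0, 107.0]
pepper_mill [254.0, 143.0, 96.0, 53.0] 0.51 [682.0, 77.0, 176.0]
tea_jar [130.0, 185.0, 35.0
[... 1847 characters left out ...]
35379534e+00, -2.06281352e-01]), 'dq': array([-1.64903317e-03, -8.16531636e-04,  1.14101550e-03,  4.46524053e-04,
       -3.26150213e-05,  8.25901598e-04]), 'tau': array([-8.87742863e-04, -4.33840835e+01, -3.42157066e+01,  6.99699204e-02,
        3.11297597e-02, -4.14537362e-05]), 'eef_pos': array([224.32967619, 529.44831007, 238.7081964 ]), 'tool_rot': array([[-9.20735353e-01,  3.90187658e-01, -2.75918419e-05],
       [ 3.90187658e-01,  9.20735354e-01,  8.87312187e-07],
       [ 2.57510026e-05, -9.94901648e-06, -1.00000000e+00]]), 'force': array([0.13971569, 0.09759608, 0.07872946]), 'moment': array([-0.02182097, -0.02266897, -0.01266675]), 'finger_force': 0.0, 'finger_gap': 88.19888118824}
```

```bash
python3 - <<'E'
from h import *
s=np.load("side0.npz")["im"];t=np.load("top0.npz")["im"]
a=cv2.resize(s[120:350,240:440],None,fx=2.5,fy=2.5,interpolation=2)
b=cv2.resize(t[110:300,190:410],None,fx=1.8,fy=1.8,interpolation=2)
o=np.zeros((600,800+100,3),np.uint8)
o=np.zeros((600,500+396,3),np.uint8)
o[:575,:500]=a;o[:342,500:]=b
cv2.imwrite("pics/m1.png",cv2.resize(o,(800,536)))
E
```

```text
(no output)
```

View pics/m1.png

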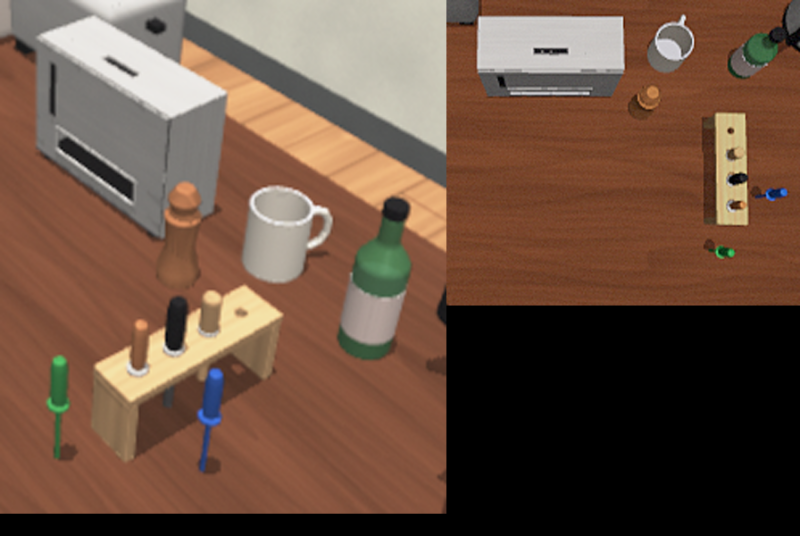

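View pics/top0.png

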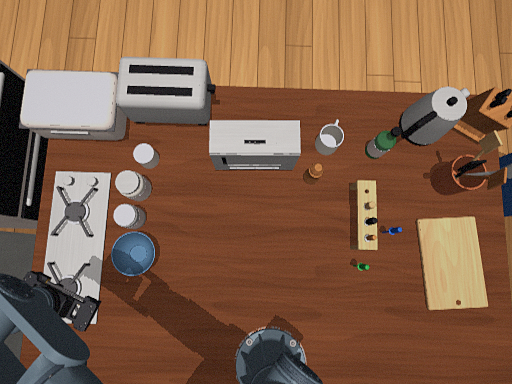

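The picture shows the candidates in the side image. The red-brown handle in the rack (303,276) is the pin. The others are the green look-alike (266,292), the blue look-alike (334,308), the black sharpener (319,270) and the pale muddler (334,262). The free hole is at the rack's far end (top image 367,191), and the slot is at about (255,142) in the top image.

```bash
python3 - <<'E'
from h import *
for c in("top","side"):
    z=np.load(c+"0.npz");im,d=z["im"],z["d"];W=cloud(c,d);X,Y,Z=W[...,0],W[...,1],W[...,2]
    hsv=cv2.cvtColor(im,cv2.COLOR_BGR2HSV)
    print(c)
    def rect(m,n):
        P=W[m][:,:2].astype(np.float32);r=cv2.minAreaRect(P);print(n,len(P),np.round(r[0],1),np.round(r[1],1),round(r[2],2),"z",np.median(W[m][:,2]).round(1))
    rect((d>0)&(abs(Z-95)<5)&(abs(Y+285)<50)&(X>340)&(X<610),"rack")
    m=(d>0)&(abs(Z-200)<6)&(abs(Y-75)<180)&(X>600)&(X<850);rect(m,"disp")
    # slot: dark pixels projected to z=200 plane
    u0,v0=pix(c,[690,74,200]); u0,v0=int(u0),int(v0)
    g=cv2.cvtColor(im,cv2.COLOR_BGR2GRAY).astype(float)
    o=np.array(camera_info(c)["origin"])
    vv,uu=np.mgrid[v0-12:v0+13,u0-25:u0+26];P1=world(c,uu,vv,np.full(uu.shape,1000.));t=(200-o[2])/(P1[...,2]-o[2])
    Q=o+(P1-o)*t[...,None];G=g[v0-12:v0+13,u0-25:u0+26]
    w=np.clip(120-G,0,None)*( (abs(Q[...,0]-690)<30)&(abs(Q[...,1]-74)<60))
    q=(Q*w[...,None]).sum((0,1))/w.sum();print("slot",q.round(1),w.astype(bool).sum(),
      "extent y",Q[...,1][w>0].min().round(),Q[...,1][w>0].max().round(),"x",Q[...,0][w>0].min().round(),Q[...,0][w>0].max().round(),"gray min",G.min())
    p=Q[w>0];print("slot dir",np.polyfit(p[:,1],p[:,0],1).round(3))
    # tools/handles
    m=(d>0)&(Z>105)&(Z<190)&(abs(Y+290)<40)&(X>340)&(X<600)
    for n,x0 in(("pin",403),("sharp",453),("mud",503)):
        k=m&(abs(X-x0)<22);P=W[k];b=im[k]
        print(n,k.sum(),P.mean(0).round(1),"zmax",P[:,2].max().round(1))
        for zl in range(105,180,12):
            s=(P[:,2]>=zl)&(P[:,2]<zl+12)
            if s.sum(): print("  ",zl,s.sum(),P[s].mean(0).round(1))
E
```

```text
top
rack 1070 [ 481.9 -291.1] [ 62.5 219.7] 89.87 z 94.1
disp 3100 [687.6  73. ] [107.2 270.5] 1.94 z 199.5
slot [676.9  72.1 200. ] 70 extent y 41.0 104.0 x 671.0 681.0 gray min 3.0
slot dir [-1.70000e-02  6.77971e+02]
pin 53 [ 406.2 -286.6  143.5] zmax 160.4
   105 5 [ 406.  -283.4  114.3]
   117 7 [ 406.9 -284.   123.4]
   129 8 [ 405.1 -284.5  135.3]
   141 12 [ 405.7 -285.3  148.6]
   153 21 [ 406.6 -289.9  157.4]
sharp 75 [ 455.  -286.4  146.7] zmax 169.7
   105 9 [ 452.5 -285.6  112.7]
   117 7 [ 456.8 -282.5  123.4]
   129 10 [ 455.  -282.5  135.5]
   141 12 [ 453.  -285.4  147.3]
   153 29 [ 455.7 -288.4  161. ]
   165 8 [ 456.8 -289.4  167. ]
mud 64 [ 504.8 -287.7  134.1] zmax 147.6
   105 8 [ 500.6 -286.3  110.8]
   117 10 [ 504.5 -282.7  122.3]
   129 22 [ 505.1 -287.1  137.1]
   141 24 [ 506.  -290.9  144.2]
side
rack 1367 [ 483.4 -293.1] [ 64.3 224.8] 89.64 z 97.2
disp 1745 [689.5  70.4] [112.5 279.7] 1.69 z 202.8
slot [678.   72.3 200. ] 27 extent y 45.0 100.0 x 674.0 683.0 gray min 54.0
slot dir [-4.90000e-02  6.82019e+02]
pin 155 [ 404.1 -296.5  138.3] zmax 163.2
   105 22 [ 403.6 -297.1  111.7]
   117 30 [ 402.8 -296.9  123.1]
   129 31 [ 404.1 -297.6  135.6]
   141 31 [ 403.2 -297.1  147.7]
   153 41 [ 406.  -294.5  158.7]
sharp 205 [ 452.9 -297.3  142.2] zmax 170.7
   105 24 [ 452.2 -298.8  112.2]
   117 36 [ 451.7 -297.8  123.3]
   129 35 [ 451.9 -298.   135.1]
   141 37 [ 452.4 -298.5  147.1]
   153 42 [ 453.3 -296.7  159. ]
   165 31 [ 455.7 -293.9  167.1]
mud 154 [ 503.  -297.2  130.9] zmax 150.2
   105 33 [ 501.6 -298.8  110.8]
   117 34 [ 501.8 -298.5  123. ]
   129 34 [ 501.9 -297.7  134.7]
   141 53 [ 505.3 -295.2  146. ]
```

Call:
arm_command(
  targets=[
    {"fingers": 0.4, "offset": [-0.02, -0.036, 0], "angular": [0, 0, -5.74]},
    {"fingers": 0.4, "offset": [-0.02, -0.036, 0], "angular": [0, 0, -5.74]},
    {"fingers": 0.4, "offset": [-0.02, -0.036, 0], "angular": [0, 0, -5.74]},
    {"fingers": 0.4, "offset": [-0.02, -0.036, 0], "angular": [0, 0, -5.74]},
    {"fingers": 0.4, "offset": [-0.02, -0.036, 0], "angular": [0, 0, 0]},
  ],
  newtons=25,
)

```text
time: 1.82
eef_pos: [285.0, 334.1, 238.7]
tool_rot: [[-1.0, -0.005, 0.0], [-0.005, 1.0, 0.0], [-0.0, 0.0, -1.0]]
force: [1.9, 0.7, -0.7]
finger_gap: 57.1
finger_force: 0.0
```

Call:
arm_command(
  targets=[
    {"fingers": 0.4, "offset": [-0.012, -0.0395, 0], "angular": [0, 0, 0]},
    {"fingers": 0.4, "offset": [-0.012, -0.0395, 0], "angular": [0, 0, 0]},
    {"fingers": 0.4, "offset": [-0.012, -0.0395, 0], "angular": [0, 0, 0]},
    {"fingers": 0.4, "offset": [-0.012, -0.0395, 0], "angular": [0, 0, 0]},
    {"fingers": 0.4, "offset": [-0.012, -0.0395, 0], "angular": [0, 0, 0]},
  ],
)

```text
time: 2.23
eef_pos: [345.3, 136.4, 239.1]
tool_rot: [[-1.0, 0.001, 0.001], [0.001, 1.0, 0.0], [-0.001, 0.0, -1.0]]
force: [1.3, 0.6, -0.7]
finger_gap: 52.9
finger_force: 0.0
```

Call:
arm_command(
  targets=[
    {"fingers": 0.4, "offset": [-0.006, -0.04, 0], "angular": [0, 0, 0]},
    {"fingers": 0.4, "offset": [-0.006, -0.04, 0], "angular": [0, 0, 0]},
    {"fingers": 0.4, "offset": [-0.006, -0.04, 0], "angular": [0, 0, 0]},
    {"fingers": 0.4, "offset": [-0.006, -0.04, 0], "angular": [0, 0, 0]},
    {"fingers": 0.4, "offset": [-0.006, -0.04, 0], "angular": [0, 0, 0]},
  ],
)

```text
time: 2.65
eef_pos: [374.7, -64.1, 239.2]
tool_rot: [[-1.0, 0.002, 0.001], [0.002, 1.0, -0.001], [-0.001, -0.001, -1.0]]
force: [1.1, 0.2, 0.0]
finger_gap: 53.1
finger_force: 0.0
```

Call:
arm_command(
  targets=[
    {"fingers": 0.4, "offset": [-0.006, -0.04, 0], "angular": [0, 0, 0]},
    {"fingers": 0.4, "offset": [-0.006, -0.04, 0], "angular": [0, 0, 0]},
    {"fingers": 0.4, "offset": [-0.006, -0.04, 0], "angular": [0, 0, 0]},
    {"fingers": 0.4, "offset": [-0.006, -0.04, 0], "angular": [0, 0, 0]},
    {"fingers": 0.4, "offset": [0, 0, 0], "angular": [0, 0, 0]},
  ],
)

```text
time: 3.07
eef_pos: [398.9, -228.3, 239.0]
tool_rot: [[-1.0, 0.007, 0.001], [0.007, 1.0, -0.003], [-0.001, -0.003, -1.0]]
force: [-0.1, 0.4, 0.1]
finger_gap: 52.7
finger_force: 0.0
```

Call:
arm_command(
  targets=[
    {"fingers": 0.4, "offset": [-0.004, -0.032, 0], "angular": [0, 0, 0]},
    {"fingers": 0.4, "offset": [-0.0035, -0.032, 0], "angular": [0, 0, 0]},
    {"fingers": 0.4, "offset": [0, 0, 0.03], "angular": [0, 0, 0]},
    {"fingers": 0.4, "offset": [0, 0, 0.02], "angular": [0, 0, 0]},
    {"fingers": 0.4, "offset": [0, 0, 0], "angular": [0, 0, 0]},
  ],
)

```text
time: 3.48
eef_pos: [403.9, -284.0, 184.6]
tool_rot: [[-1.0, 0.003, -0.005], [0.003, 1.0, 0.006], [0.005, 0.006, -1.0]]
force: [-0.2, 0.9, -0.7]
finger_gap: 53.4
finger_force: 0.0
```

```bash
python3 - <<'E'
from h import *
s=read_state();print(s["eef_pos"].round(1),s["tool_rot"].round(4).tolist(),s["force"].round(1),s["time"])
im,d=read_camera("side")
u,v=[int(x) for x in pix("side",[406,-292,140])];print(u,v)
cv2.imwrite("pics/g1.png",cv2.resize(im[v-60:v+60,u-70:u+70],None,fx=4,fy=4,interpolation=2))
E
```

```text
[ 403.9 -284.   184.6] [[-1.0, 0.0027, -0.005], [0.0027, 1.0, 0.0059], [0.005, 0.0059, -1.0]] [-0.2  0.9 -0.7] 3.4833
301 271
```

View pics/g1.png

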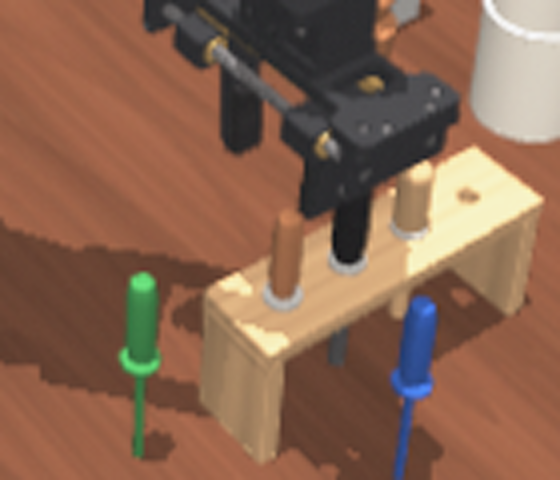

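Call:
arm_command(
  targets=[
    {"fingers": 0.4, "offset": [0, 0, 0.01], "angular": [0, 0, 0]},
    {"fingers": 0.4, "offset": [0, 0, 0], "angular": [0, 0, 0]},
    {"fingers": 0.4, "offset": [0, 0, 0], "angular": [0, 0, 0]},
  ],
)

```text
time: 3.78
eef_pos: [406.3, -285.9, 179.4]
tool_rot: [[-1.0, 0.001, 0.001], [0.001, 1.0, -0.001], [-0.001, -0.001, -1.0]]
force: [0.3, -0.1, 0.2]
finger_gap: 52.9
finger_force: 0.0
```

Call:
arm_command(
  targets=[
    {"fingers": 0.4, "offset": [0, -0.006, 0.01], "angular": [0, 0, 0]},
    {"fingers": 0.4, "offset": [0, 0, 0.025], "angular": [0, 0, 0]},
    {"fingers": 0.4, "offset": [0, 0, 0.026], "angular": [0, 0, 0]},
    {"fingers": 0.4, "offset": [0, 0, 0], "angular": [0, 0, 0]},
    {"fingers": 0.4, "offset": [0, 0, 0], "angular": [0, 0, 0]},
  ],
)

```text
time: 4.2
eef_pos: [405.3, -291.5, 116.9]
tool_rot: [[-1.0, 0.002, -0.002], [0.002, 1.0, 0.002], [0.002, 0.002, -1.0]]
force: [-0.0, 0.1, 0.8]
finger_gap: 53.0
finger_force: 0.0
```

Call:
arm_command(
  targets=[
    {"fingers": 0.6, "offset": [0, 0, 0], "angular": [0, 0, 0]},
    {"fingers": 0.85, "offset": [0, 0, 0], "angular": [0, 0, 0]},
    {"fingers": 0.9, "offset": [0, 0, 0], "angular": [0, 0, 0]},
    {"fingers": 0.9, "offset": [0, 0, 0], "angular": [0, 0, 0]},
    {"fingers": 0.9, "offset": [0, 0, 0], "angular": [0, 0, 0]},
  ],
)

```text
time: 4.62
eef_pos: [406.3, -292.4, 118.6]
tool_rot: [[-1.0, 0.002, 0.001], [0.002, 1.0, -0.001], [-0.001, -0.001, -1.0]]
force: [-0.4, -0.2, -0.2]
finger_gap: 21.7
finger_force: 0.0
```

Call:
arm_command(
  targets=[
    {"fingers": 1, "offset": [0, 0, 0], "angular": [0, 0, 0]},
    {"fingers": 1, "offset": [0, 0, 0], "angular": [0, 0, 0]},
    {"fingers": 1, "offset": [0, 0, 0], "angular": [0, 0, 0]},
  ],
)

```text
time: 4.87
eef_pos: [406.2, -292.2, 118.3]
tool_rot: [[-1.0, 0.002, 0.001], [0.002, 1.0, -0.001], [-0.001, -0.001, -1.0]]
force: [0.5, 0.8, 4.6]
finger_gap: 17.2
finger_force: 25.0
```

Call:
arm_command(
  targets=[
    {"fingers": 1, "offset": [0, 0, -0.02], "angular": [0, 0, 0]},
    {"fingers": 1, "offset": [0, 0, -0.03], "angular": [0, 0, 0]},
    {"fingers": 1, "offset": [0, 0, -0.03], "angular": [0, 0, 0]},
    {"fingers": 1, "offset": [0, 0, -0.03], "angular": [0, 0, 0]},
    {"fingers": 1, "offset": [0, 0, -0.03], "angular": [0, 0, 0]},
  ],
)

```text
time: 5.28
eef_pos: [405.6, -291.6, 258.7]
tool_rot: [[-1.0, 0.002, -0.001], [0.002, 1.0, 0.001], [0.001, 0.001, -1.0]]
force: [0.1, -0.1, -0.8]
finger_gap: 17.1
finger_force: 25.0
```

Call:
arm_command(
  targets=[
    {"fingers": 1, "offset": [0, 0, -0.035], "angular": [0, 0, 0]},
    {"fingers": 1, "offset": [0, 0.01, -0.035], "angular": [0, 0, 0]},
    {"fingers": 1, "offset": [-0.0245, 0.0325, 0], "angular": [0, 0, 0]},
    {"fingers": 1, "offset": [-0.0245, 0.0325, 0], "angular": [0, 0, 0]},
    {"fingers": 1, "offset": [-0.0245, 0.0325, 0], "angular": [0, 0, 0]},
  ],
)

```text
time: 5.7
eef_pos: [480.3, -184.0, 328.5]
tool_rot: [[-1.0, 0.004, 0.001], [0.004, 1.0, -0.001], [-0.001, -0.001, -1.0]]
force: [0.3, -1.0, -1.1]
finger_gap: 17.2
finger_force: 25.0
```

Call:
arm_command(
  targets=[
    {"fingers": 1, "offset": [-0.0245, 0.0325, 0], "angular": [0, 0, 0]},
    {"fingers": 1, "offset": [-0.0245, 0.0325, 0], "angular": [0, 0, 0]},
    {"fingers": 1, "offset": [-0.0245, 0.0325, 0], "angular": [0, 0, 0]},
    {"fingers": 1, "offset": [-0.0245, 0.0325, 0], "angular": [0, 0, 0]},
    {"fingers": 1, "offset": [-0.0245, 0.0325, 0], "angular": [0, 0, 0]},
  ],
)

```text
time: 6.12
eef_pos: [603.2, -20.4, 327.3]
tool_rot: [[-1.0, 0.002, -0.001], [0.002, 1.0, -0.0], [0.001, -0.0, -1.0]]
force: [1.3, -0.1, 0.6]
finger_gap: 17.0
finger_force: 25.0
```

Call:
arm_command(
  targets=[
    {"fingers": 1, "offset": [-0.0245, 0.0325, 0], "angular": [0, 0, 0]},
    {"fingers": 1, "offset": [-0.0245, 0.0325, 0], "angular": [0, 0, 0]},
    {"fingers": 1, "offset": [-0.02, 0.02, 0], "angular": [0, 0, -1.8]},
    {"fingers": 1, "offset": [0, 0, 0], "angular": [0, 0, 0]},
    {"fingers": 1, "offset": [0, 0, 0], "angular": [0, 0, 0]},
  ],
)

```text
time: 6.53
eef_pos: [671.7, 63.9, 326.1]
tool_rot: [[-0.999, -0.032, -0.002], [-0.032, 0.999, -0.0], [0.002, -0.0, -1.0]]
force: [0.5, -0.3, -0.6]
finger_gap: 17.2
finger_force: 25.0
```

Call:
arm_command(
  targets=[
    {"fingers": 1, "offset": [0, 0, 0], "angular": [0, 0, 0]},
    {"fingers": 1, "offset": [0, 0, 0], "angular": [0, 0, 0]},
  ],
)

```text
time: 6.7
eef_pos: [671.0, 61.4, 327.6]
tool_rot: [[-1.0, -0.028, -0.001], [-0.028, 1.0, -0.0], [0.001, -0.0, -1.0]]
force: [0.1, -0.7, -0.9]
finger_gap: 17.0
finger_force: 25.0
```

```bash
python3 - <<'E'
from h import *
s=read_state();p=s["eef_pos"];print(p.round(1),s["tool_rot"].round(4).tolist(),s["force"].round(1),s["time"])
o=np.zeros((600,800,3),np.uint8)
for k,c in enumerate(("side","top")):
    im,d=read_camera(c);np.savez(c+"1.npz",im=im,d=d)
    u,v=[int(x) for x in pix(c,[676,72,205])]
    print(c,pix(c,p+[0,0,-103]),u,v)
    a=im[v-50:v+50,u-33:u+33];o[:,k*400:k*400+396]=cv2.resize(a,(396,600),interpolation=2)
cv2.imwrite("pics/s1.png",o)
E
```

```text
[671.   61.4 327.6] [[-0.9996, -0.0282, -0.0006], [-0.0282, 0.9996, -0.0004], [0.0006, -0.0003, -1.0]] [ 0.1 -0.7 -0.9] 6.7
side (np.float64(294.5503005974098), np.float64(144.38828447390767)) 293 148
top (np.float64(258.41879892837244), np.float64(140.51638675162238)) 254 140
```

View pics/s1.png

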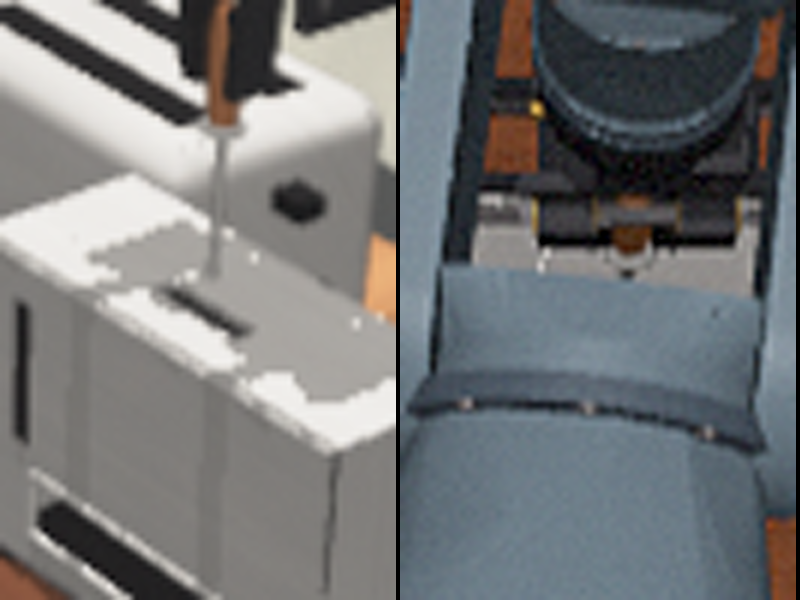

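```bash
python3 - <<'E'
from h import *
z=np.load("side1.npz");g=cv2.cvtColor(z["im"],cv2.COLOR_BGR2GRAY).astype(int)
print(g[118:150,286:306])
g0=cv2.cvtColor(np.load("side0.npz")["im"],cv2.COLOR_BGR2GRAY).astype(int)
print("slot0");print(g0[142:158,282:306])
p=read_state()["eef_pos"]
for h in(-103,-80,-60,-40,-20,-19-0):
    print(h,np.round(pix("side",p+[0,0,h]),2))
# slot rectangles predicted for candidate centres
y=np.array([-np.sin(.03),np.cos(.03),0]);x=np.array([np.cos(.03),np.sin(.03),0])
for cx in(675,677,679):
    c=np.array([cx,72.2,200.]);print(cx,[np.round(pix("side",c+a*30*y+b*5*x),1).tolist() for a in(-1,1) for b in(-1,1)])
E
```

```text
[[234 206 148  59  55  94 122 152 157 109 103  94  93 124 187 225 236 236
  235 235]
 [238 236 225 210 209 212 210 171 150 147 145 141 142 148 169 216 236 235
  234 233]
 [237 237 238 238 238 237 235 218 185 157 146 148 148 151 186 228 233 231
  230 229]
 [236 237 237 237 237 238 235 221 227 208 142 145 187 209 219 229 227 226
  223 220]
 [232 234 235 234 228 236 234 225 234 223 137 149 202 227 225 223 220 217
  212 204]
 [230 231 233 232 227 232 231 230 229 217 128 153 210 218 215 211 205 196
  190 183]
 [225 228 230 231 229 226 224 223 222 212 131 152 207 203 196 190 183 177
  169 164]
 [220 223 226 228 225 221 217 215 210 181 132 154 186 182 176 170 165 159
  152 145]
 [208 215 221 224 220 214 207 200 188 153 132 150 170 163 157 152 146 142
  139 135]
 [191 202 211 214 209 200 190 183 171 142 132 141 153 146 140 138 136 135
  135 133]
 [170 181 190 194 188 182 173 165 155 135 132 133 140 137 134 133 131 132
  133 128]
 [201 168 166 171 166 160 155 147 140 130 133 130 134 133 133 131 130 131
  126  97]
 [232 221 194 163 148 144 140 136 132 122 132 126 132 131 132 131 129 130
  122 
[... 2871 characters left out ...]
1 232 232 232 232 233 232 232 228 206 171
  201 213 232 232 232 232]
 [119 119 125 152 170 177 187 202 225 232 232 232 233 233 233 233 231 223
  232 232 232 232 232 232]
 [119 119 119 119 134 159 177 186 186 216 231 232 233 233 233 233 233 233
  232 231 232 232 232 232]
 [121 120 120 119 115 120 155 181 190 185 204 225 232 232 233 233 233 233
  233 233 232 232 232 232]]
-103 [294.62 144.24]
-80 [295.03 137.35]
-60 [295.4  131.24]
-40 [295.77 125.04]
-20 [296.15 118.74]
-19 [296.17 118.42]
675 [[298.3, 154.3], [300.8, 153.3], [285.1, 146.3], [287.6, 145.4]]
677 [[298.8, 154.1], [301.3, 153.1], [285.6, 146.1], [288.1, 145.2]]
679 [[299.3, 153.9], [301.8, 152.9], [286.1, 146.0], [288.6, 145.0]]
```

```bash
python3 - <<'E'
from h import *
def pl(c,u,v,z):
    o=np.array(camera_info(c)["origin"]);p=world(c,u,v,1000.);return o+(p-o)*(z-o[2])/(p[2]-o[2])
for c,(r0,r1,c0,c1),bg in(("side",(143,156,284,304),232),("top",(0,0,0,0),0)):
    g=cv2.cvtColor(np.load(c+"0.npz")["im"],cv2.COLOR_BGR2GRAY).astype(float)
    if c=="top":
        u,v=[int(round(t)) for t in pix(c,[677,72,200])];r0,r1,c0,c1=v-5,v+6,u-15,u+16;bg=np.median(g[r0:r1,c0:c1])
        print(g[r0:r1,c0:c1].astype(int))
    vv,uu=np.mgrid[r0:r1,c0:c1];G=g[r0:r1,c0:c1]
    for s in(40,80,150):
        w=np.clip((bg-3-G)/s,0,1)
        if c=="side": w*=(vv<145.5+0.6*(uu-284)+4)   # keep cover-edge pixels out
        u,v=(uu*w).sum()/w.sum(),(vv*w).sum()/w.sum()
        print(c,s,"area px",w.sum().round(1),"uv",round(u,2),round(v,2),pl(c,u,v,200).round(1),"bias-corrected",pl(c,u-.4*(c=="side"),v,200).round(1))
E
```

```text
side 40 area px 64.8 uv 293.64 149.28 [678.9  73.1 200. ] bias-corrected [677.9  73.8 200. ]
side 80 area px 53.4 uv 293.72 149.31 [678.9  72.9 200. ] bias-corrected [677.9  73.6 200. ]
side 150 area px 40.2 uv 293.72 149.35 [678.8  72.7 200. ] bias-corrected [677.8  73.4 200. ]
[[197 197 199 198 197 198 198 200 198 198 195 199 198 199 197 201 198 200
  198 199 198 200 198 198 198 199 199 197 198 201 199]
 [200 199 201 201 202 202 203 203 202 202 202 203 203 201 201 202 203 202
  199 202 203 202 202 202 204 201 200 198 199 200 201]
 [200 204 202 202 205 209 207 211 209 208 208 209 210 208 208 206 209 209
  207 208 206 207 205 207 204 205 201 199 200 201 198]
 [199 200 201 206 183 190 192 191 194 194 194 193 193 193 194 191 191 194
  194 192 194 193 194 193 187 186 205 204 200 199 200]
 [202 203 203 210  89  32  46  50  64  48  55  65  63  62  59  59  68  69
   62  68  63  62  60  65  65 122 212 201 202 199 200]
 [201 203 206 217 119   6  23  13  26 106  55   6  17  11  58  79   8  17
   16   3  24   8  13   8  20 117 212 202 200 200 198]
 [203 200 205 214 112  20  30  32  40 137  81 
[... 176 characters left out ...]
33 135 125 140 210 201 201 201 201]
 [202 202 204 204 192 197 200 200 201 198 197 196 200 200 169 173 174 174
  173 172 199 197 197 198 195 191 202 200 199 198 197]
 [203 203 201 205 206 207 206 207 205 208 204 205 207 205 210 206 207 208
  208 205 205 203 205 204 204 203 202 200 197 200 201]
 [202 203 202 203 203 201 202 204 203 205 204 203 203 202 205 202 204 205
  202 203 203 204 203 204 202 203 202 202 204 205 203]]
top 40 area px 94.9 uv 254.57 141.53 [675.6  72.4 200. ] bias-corrected [675.6  72.4 200. ]
top 80 area px 88.1 uv 254.56 141.46 [675.8  72.4 200. ] bias-corrected [675.8  72.4 200. ]
top 150 area px 72.5 uv 254.59 141.33 [676.2  72.4 200. ] bias-corrected [676.2  72.4 200. ]
```

Call:
arm_command(
  targets=[
    {"fingers": 1, "offset": [-0.0066, 0.0186, 0], "angular": [0, 0, 0]},
    {"fingers": 1, "offset": [0, 0, 0.007], "angular": [0, 0, 0]},
    {"fingers": 1, "offset": [0, 0, 0.007], "angular": [0, 0, 0]},
    {"fingers": 1, "offset": [0, 0, 0.003], "angular": [0, 0, 0]},
    {"fingers": 1, "offset": [0, 0, 0], "angular": [0, 0, 0]},
  ],
)

```text
time: 7.22
eef_pos: [676.7, 80.5, 308.9]
tool_rot: [[-1.0, -0.029, -0.003], [-0.029, 1.0, -0.0], [0.003, -0.0, -1.0]]
force: [0.4, 0.2, -0.5]
finger_gap: 16.9
finger_force: 25.0
```

Call:
arm_command(
  targets=[
    {"fingers": 1, "offset": [0, 0, 0], "angular": [0, 0, 0]},
    {"fingers": 1, "offset": [0, 0, 0], "angular": [0, 0, 0]},
  ],
)

```text
time: 7.38
eef_pos: [677.6, 80.8, 310.9]
tool_rot: [[-1.0, -0.029, 0.0], [-0.029, 1.0, -0.0], [-0.0, -0.0, -1.0]]
force: [0.7, -0.1, -0.6]
finger_gap: 17.3
finger_force: 25.0
```

```bash
python3 - <<'E'
from h import *
s=read_state();p=s["eef_pos"];print(p.round(1),s["tool_rot"].round(4).tolist(),s["force"].round(1),s["time"])
im,d=read_camera("side");u,v=293,148
cv2.imwrite("pics/s2.png",cv2.resize(im[v-25:v+15,u-25:u+25],(800,600),interpolation=2))
print(pix("side",p+[0,0,-103]))
E
```

```text
[677.6  80.8 310.9] [[-0.9996, -0.0291, 0.0001], [-0.0291, 0.9996, -0.0001], [-0.0001, -0.0001, -1.0]] [ 0.7 -0.1 -0.6] 7.3833
(np.float64(291.84825535432594), np.float64(146.09065339874456))
```

View pics/s2.png

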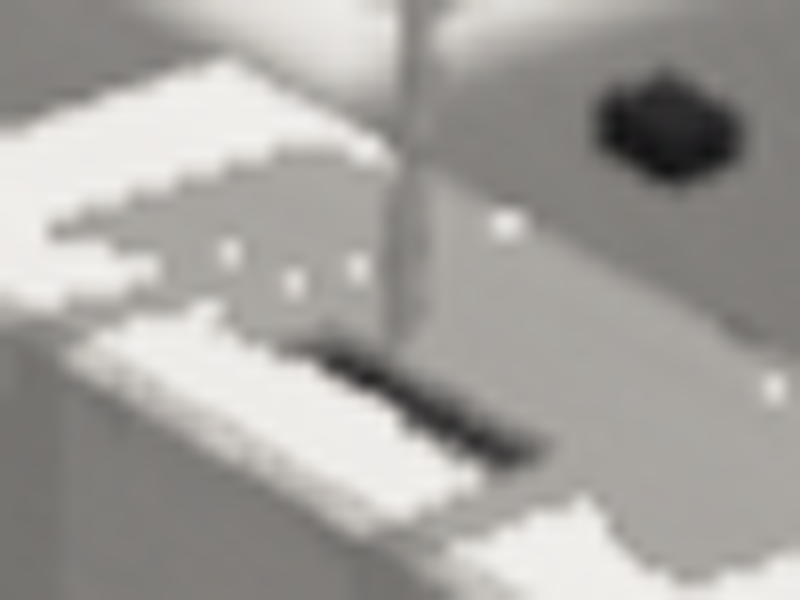

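Call:
arm_command(
  targets=[
    {"fingers": 1, "offset": [0, 0, 0.0017], "angular": [0, 0, 0]},
    {"fingers": 1, "offset": [0, 0, 0.0017], "angular": [0, 0, 0]},
    {"fingers": 1, "offset": [0, 0, 0.0017], "angular": [0, 0, 0]},
    {"fingers": 1, "offset": [0, 0, 0.0017], "angular": [0, 0, 0]},
    {"fingers": 1, "offset": [0, 0, 0.0017], "angular": [0, 0, 0]},
  ],
)

```text
time: 7.85
eef_pos: [677.8, 81.3, 302.5]
tool_rot: [[-1.0, -0.03, 0.001], [-0.03, 1.0, -0.0], [-0.001, -0.0, -1.0]]
force: [-0.4, 0.1, 5.8]
finger_gap: 17.4
finger_force: 25.0
```

Call:
arm_command(
  targets=[
    {"fingers": 1, "offset": [0, 0, 0.0016], "angular": [0, 0, 0]},
    {"fingers": 1, "offset": [0, 0, 0.0016], "angular": [0, 0, 0]},
    {"fingers": 1, "offset": [0, 0, 0], "angular": [0, 0, 0]},
    {"fingers": 1, "offset": [0, 0, 0], "angular": [0, 0, 0]},
  ],
)

```text
time: 8.18
eef_pos: [677.4, 81.3, 298.4]
tool_rot: [[-1.0, -0.03, -0.001], [-0.03, 1.0, 0.0], [0.001, 0.0, -1.0]]
force: [-1.3, -0.3, -0.8]
finger_gap: 17.2
finger_force: 25.0
```

Call:
arm_command(
  targets=[
    {"fingers": 1, "offset": [0, 0, 0.0016], "angular": [0, 0, 0]},
    {"fingers": 1, "offset": [0, 0, 0.0016], "angular": [0, 0, 0]},
    {"fingers": 1, "offset": [0, 0, 0.0016], "angular": [0, 0, 0]},
    {"fingers": 1, "offset": [0, 0, 0.0016], "angular": [0, 0, 0]},
    {"fingers": 1, "offset": [0, 0, 0.0016], "angular": [0, 0, 0]},
  ],
)

```text
time: 8.6
eef_pos: [677.6, 81.3, 290.7]
tool_rot: [[-1.0, -0.03, -0.0], [-0.03, 1.0, -0.0], [0.0, -0.0, -1.0]]
force: [0.0, -0.7, -0.4]
finger_gap: 17.0
finger_force: 25.0
```

Call:
arm_command(
  targets=[
    {"fingers": 1, "offset": [0, 0, 0.0016], "angular": [0, 0, 0]},
    {"fingers": 1, "offset": [0, 0, 0.0016], "angular": [0, 0, 0]},
    {"fingers": 1, "offset": [0, 0, 0], "angular": [0, 0, 0]},
  ],
)

```text
time: 8.85
eef_pos: [677.4, 81.3, 287.3]
tool_rot: [[-1.0, -0.03, -0.001], [-0.03, 1.0, 0.0], [0.001, 0.0, -1.0]]
force: [-0.9, 0.1, -0.7]
finger_gap: 17.2
finger_force: 25.0
```

Inside the slot (tip ≈184). Now feel for the floor.

Call:
arm_command(
  targets=[
    {"fingers": 1, "offset": [0, 0, 0.0015], "angular": [0, 0, 0]},
    {"fingers": 1, "offset": [0, 0, 0.0015], "angular": [0, 0, 0]},
    {"fingers": 1, "offset": [0, 0, 0], "angular": [0, 0, 0]},
  ],
)

```text
time: 9.1
eef_pos: [677.5, 81.3, 284.4]
tool_rot: [[-1.0, -0.03, -0.001], [-0.03, 1.0, 0.0], [0.001, 0.0, -1.0]]
force: [-0.0, -0.2, 0.2]
finger_gap: 17.2
finger_force: 25.0
```

Call:
arm_command(
  targets=[
    {"fingers": 1, "offset": [0, 0, 0.0012], "angular": [0, 0, 0]},
    {"fingers": 1, "offset": [0, 0, 0], "angular": [0, 0, 0]},
  ],
)

```text
time: 9.27
eef_pos: [677.6, 81.3, 283.4]
tool_rot: [[-1.0, -0.03, -0.0], [-0.03, 1.0, 0.0], [0.0, 0.0, -1.0]]
force: [-0.1, -0.7, -0.2]
finger_gap: 17.2
finger_force: 25.0
```

Call:
arm_command(
  targets=[
    {"fingers": 1, "offset": [0, 0, 0.0012], "angular": [0, 0, 0]},
    {"fingers": 1, "offset": [0, 0, 0], "angular": [0, 0, 0]},
  ],
)

```text
time: 9.43
eef_pos: [677.9, 81.3, 283.0]
tool_rot: [[-1.0, -0.03, 0.001], [-0.03, 1.0, -0.0], [-0.001, -0.0, -1.0]]
force: [-1.8, 0.5, 2.5]
finger_gap: 16.9
finger_force: 25.0
```

Call:
arm_command(
  targets=[
    {"fingers": 1, "offset": [0, 0, 0.0012], "angular": [0, 0, 0]},
    {"fingers": 1, "offset": [0, 0, 0], "angular": [0, 0, 0]},
  ],
)

```text
time: 9.6
eef_pos: [678.0, 81.3, 282.2]
tool_rot: [[-1.0, -0.03, 0.002], [-0.03, 1.0, -0.0], [-0.002, -0.0, -1.0]]
force: [-0.8, -0.7, 4.3]
finger_gap: 17.0
finger_force: 25.0
```

Call:
arm_command(
  targets=[
    {"fingers": 1, "offset": [0, 0, 0.0008], "angular": [0, 0, 0]},
    {"fingers": 1, "offset": [0, 0, 0], "angular": [0, 0, 0]},
  ],
)

```text
time: 9.77
eef_pos: [678.2, 81.3, 281.8]
tool_rot: [[-1.0, -0.03, 0.002], [-0.03, 1.0, -0.0], [-0.002, -0.0, -1.0]]
force: [-1.9, -0.4, 5.5]
finger_gap: 16.9
finger_force: 25.0
```

Call:
arm_command(
  targets=[
    {"fingers": 1, "offset": [0, 0, 0.001], "angular": [0, 0, 0]},
    {"fingers": 1, "offset": [0, 0, 0.001], "angular": [0, 0, 0]},
    {"fingers": 1, "offset": [0, 0, 0], "angular": [0, 0, 0]},
  ],
)

```text
time: 10.02
eef_pos: [678.5, 81.3, 280.8]
tool_rot: [[-1.0, -0.03, 0.004], [-0.03, 1.0, -0.0], [-0.004, -0.0, -1.0]]
force: [-1.3, 0.5, 9.0]
finger_gap: 17.2
finger_force: 25.0
```

Call:
arm_command(
  targets=[
    {"fingers": 1, "offset": [0, 0, 0.001], "angular": [0, 0, 0]},
    {"fingers": 1, "offset": [0, 0, 0.001], "angular": [0, 0, 0]},
    {"fingers": 1, "offset": [0, 0, 0], "angular": [0, 0, 0]},
  ],
)

```text
time: 10.27
eef_pos: [678.7, 81.3, 279.2]
tool_rot: [[-1.0, -0.03, 0.004], [-0.03, 1.0, -0.0], [-0.004, -0.0, -1.0]]
force: [-2.1, 0.5, 10.5]
finger_gap: 17.2
finger_force: 25.0
```

Call:
arm_command(
  targets=[
    {"fingers": 1, "offset": [0, 0, -0.006], "angular": [0, 0, 0]},
    {"fingers": 1, "offset": [0, 0, -0.004], "angular": [0, 0, 0]},
    {"fingers": 1, "offset": [0, 0, 0], "angular": [0, 0, 0]},
  ],
  newtons=40,
)

```text
time: 10.52
eef_pos: [677.9, 81.3, 287.1]
tool_rot: [[-1.0, -0.03, 0.001], [-0.03, 1.0, -0.0], [-0.001, -0.0, -1.0]]
force: [0.4, 0.5, 0.5]
finger_gap: 17.0
finger_force: 39.9
```

Call:
arm_command(
  targets=[
    {"fingers": 1, "offset": [0, -0.005, 0], "angular": [0, 0, 0]},
    {"fingers": 1, "offset": [0, -0.005, 0], "angular": [0, 0, 0]},
    {"fingers": 1, "offset": [0, -0.004, 0], "angular": [0, 0, 0]},
    {"fingers": 1, "offset": [0, 0, 0], "angular": [0, 0, 0]},
    {"fingers": 1, "offset": [0, 0, 0], "angular": [0, 0, 0]},
  ],
)

```text
time: 10.93
eef_pos: [678.0, 66.7, 286.0]
tool_rot: [[-1.0, -0.029, -0.001], [-0.029, 1.0, 0.0], [0.001, 0.0, -1.0]]
force: [0.1, 0.1, -1.1]
finger_gap: 16.9
finger_force: 39.9
```

Call:
arm_command(
  targets=[
    {"fingers": 1, "offset": [0, 0, 0.0015], "angular": [0, 0, 0]},
    {"fingers": 1, "offset": [0, 0, 0.0015], "angular": [0, 0, 0]},
    {"fingers": 1, "offset": [0, 0, 0], "angular": [0, 0, 0]},
  ],
)

```text
time: 11.18
eef_pos: [678.1, 67.5, 283.4]
tool_rot: [[-1.0, -0.03, 0.0], [-0.03, 1.0, -0.0], [-0.0, -0.0, -1.0]]
force: [-0.5, -0.5, 0.7]
finger_gap: 16.7
finger_force: 39.9
```

Call:
arm_command(
  targets=[
    {"fingers": 1, "offset": [0, 0, 0.0015], "angular": [0, 0, 0]},
    {"fingers": 1, "offset": [0, 0, 0.0015], "angular": [0, 0, 0]},
    {"fingers": 1, "offset": [0, 0, 0], "angular": [0, 0, 0]},
  ],
)

```text
time: 11.43
eef_pos: [678.9, 67.5, 283.0]
tool_rot: [[-1.0, -0.03, 0.004], [-0.03, 1.0, -0.0], [-0.004, -0.0, -1.0]]
force: [-2.1, -0.2, 9.2]
finger_gap: 17.2
finger_force: 40.0
```

Call:
arm_command(
  targets=[
    {"fingers": 1, "offset": [0, 0, 0.0015], "angular": [0, 0, 0]},
    {"fingers": 1, "offset": [0, 0, 0.0015], "angular": [0, 0, 0]},
    {"fingers": 1, "offset": [0, 0, 0], "angular": [0, 0, 0]},
  ],
)

```text
time: 11.68
eef_pos: [679.8, 67.5, 282.6]
tool_rot: [[-1.0, -0.03, 0.008], [-0.03, 1.0, -0.001], [-0.008, -0.001, -1.0]]
force: [-1.6, -0.0, 16.9]
finger_gap: 17.0
finger_force: 40.0
```

Call:
arm_command(
  targets=[
    {"fingers": 1, "offset": [0, 0, -0.006], "angular": [0, 0, 0]},
    {"fingers": 1, "offset": [0, 0, -0.003], "angular": [0, 0, 0]},
    {"fingers": 1, "offset": [0, 0.006, 0], "angular": [0, 0, 0]},
    {"fingers": 1, "offset": [0, 0.0065, 0], "angular": [0, 0, 0]},
    {"fingers": 1, "offset": [0, 0, 0], "angular": [0, 0, 0]},
  ],
)

```text
time: 12.1
eef_pos: [677.2, 81.5, 285.5]
tool_rot: [[-1.0, -0.031, -0.001], [-0.031, 1.0, 0.001], [0.001, 0.001, -1.0]]
force: [-0.0, 0.1, -0.5]
finger_gap: 17.0
finger_force: 40.0
```

Call:
arm_command(
  targets=[
    {"fingers": 1, "offset": [0, 0, 0.0015], "angular": [0, 0, 0]},
    {"fingers": 1, "offset": [0, 0, 0.0015], "angular": [0, 0, 0]},
    {"fingers": 1, "offset": [0, 0, 0.0015], "angular": [0, 0, 0]},
    {"fingers": 1, "offset": [0, 0, 0], "angular": [0, 0, 0]},
    {"fingers": 1, "offset": [0, 0, 0], "angular": [0, 0, 0]},
  ],
)

```text
time: 12.52
eef_pos: [677.6, 79.6, 281.5]
tool_rot: [[-1.0, -0.029, -0.001], [-0.029, 1.0, 0.0], [0.001, 0.0, -1.0]]
force: [-0.4, 0.1, -0.5]
finger_gap: 17.1
finger_force: 40.0
```

Call:
arm_command(
  targets=[
    {"fingers": 1, "offset": [0, 0, 0.0015], "angular": [0, 0, 0]},
    {"fingers": 1, "offset": [0, 0, 0.0015], "angular": [0, 0, 0]},
    {"fingers": 1, "offset": [0, 0, 0], "angular": [0, 0, 0]},
    {"fingers": 1, "offset": [0, 0, 0], "angular": [0, 0, 0]},
  ],
)

```text
time: 12.85
eef_pos: [677.9, 79.7, 279.5]
tool_rot: [[-1.0, -0.03, 0.001], [-0.03, 1.0, -0.0], [-0.001, -0.0, -1.0]]
force: [-0.4, -0.0, 1.0]
finger_gap: 16.8
finger_force: 40.0
```

Call:
arm_command(
  targets=[
    {"fingers": 1, "offset": [0, 0, 0.0015], "angular": [0, 0, 0]},
    {"fingers": 1, "offset": [0, 0, 0], "angular": [0, 0, 0]},
    {"fingers": 1, "offset": [0, 0, 0], "angular": [0, 0, 0]},
  ],
)

```text
time: 13.1
eef_pos: [678.2, 79.7, 278.9]
tool_rot: [[-1.0, -0.03, 0.002], [-0.03, 1.0, -0.0], [-0.002, -0.0, -1.0]]
force: [-1.3, -0.3, 5.3]
finger_gap: 16.8
finger_force: 40.0
```

```bash
python3 - <<'E'
from h import *
s=read_state();p=s["eef_pos"];im,d=read_camera("side")
a=np.load("side1.npz")["im"];p0=np.array([671,61.4,327.6])
o=np.zeros((600,800,3),np.uint8)
for k,(i,q) in enumerate(((a,p0),(im,p))):
    u,v=pix("side",q+[0,0,-20]);print(u,v,pix("side",q+[0,0,-103]))
    M=np.float32([[10,0,200-10*u],[0,10,250-10*v]])
    o[:,k*400:k*400+400]=cv2.warpAffine(i,M,(400,600),flags=cv2.INTER_LINEAR)
cv2.imwrite("pics/c1.png",o);print(p,s["force"])
E
```

```text
296.08159069946583 118.9053457350061 (np.float64(294.54850178204197), np.float64(144.39798438547382))
293.0838077484872 131.0142951224953 (np.float64(291.6937406733213), np.float64(155.35022814603286))
[678.19263546  79.72447332 278.93679518] [-1.25139316 -0.29436698  5.26728165]
```

View pics/c1.png

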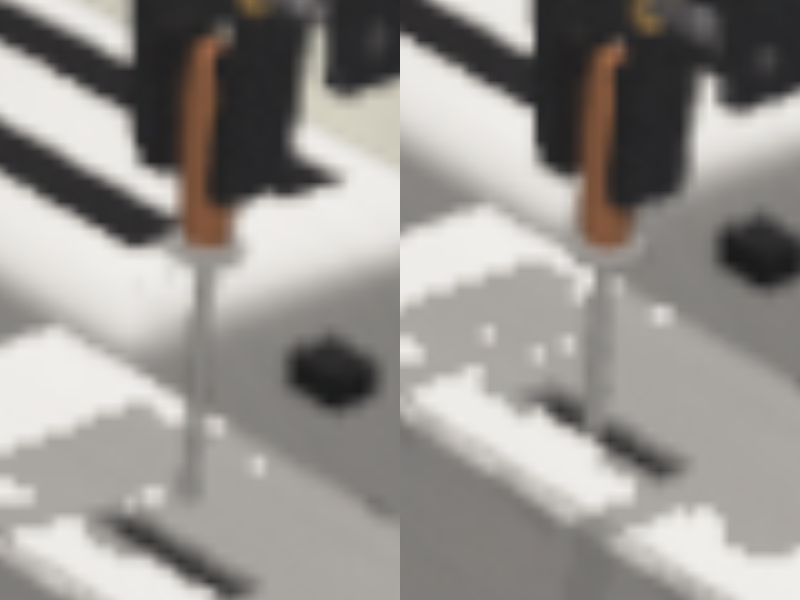

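Call:
arm_command(
  targets=[
    {"fingers": 1, "offset": [0, 0, 0.0015], "angular": [0, 0, 0]},
    {"fingers": 1, "offset": [0, 0, 0], "angular": [0, 0, 0]},
    {"fingers": 1, "offset": [0, 0, 0], "angular": [0, 0, 0]},
  ],
)

```text
time: 13.4
eef_pos: [678.3, 79.7, 277.9]
tool_rot: [[-1.0, -0.03, 0.003], [-0.03, 1.0, -0.0], [-0.003, -0.0, -1.0]]
force: [-1.1, 0.0, 8.1]
finger_gap: 16.9
finger_force: 40.0
```

Call:
arm_command(
  targets=[
    {"fingers": 1, "offset": [0, 0, 0.0015], "angular": [0, 0, 0]},
    {"fingers": 1, "offset": [0, 0, 0], "angular": [0, 0, 0]},
    {"fingers": 1, "offset": [0, 0, 0], "angular": [0, 0, 0]},
  ],
)

```text
time: 13.65
eef_pos: [678.3, 79.8, 276.4]
tool_rot: [[-1.0, -0.03, 0.003], [-0.03, 1.0, -0.0], [-0.003, -0.0, -1.0]]
force: [-1.6, 0.3, 7.5]
finger_gap: 16.5
finger_force: 40.0
```

Call:
arm_command(
  targets=[
    {"fingers": 1, "offset": [0, 0, 0.0015], "angular": [0, 0, 0]},
    {"fingers": 1, "offset": [0, 0, 0.0015], "angular": [0, 0, 0]},
    {"fingers": 1, "offset": [0, 0, 0], "angular": [0, 0, 0]},
  ],
)

```text
time: 13.9
eef_pos: [678.3, 79.8, 273.7]
tool_rot: [[-1.0, -0.03, 0.003], [-0.03, 1.0, -0.0], [-0.003, -0.0, -1.0]]
force: [-1.1, 0.2, 7.6]
finger_gap: 16.8
finger_force: 40.0
```

Call:
arm_command(
  targets=[
    {"fingers": 1, "offset": [0, 0, 0.0015], "angular": [0, 0, 0]},
    {"fingers": 1, "offset": [0, 0, 0], "angular": [0, 0, 0]},
    {"fingers": 1, "offset": [0, 0, 0], "angular": [0, 0, 0]},
  ],
)

```text
time: 14.15
eef_pos: [678.2, 79.8, 271.9]
tool_rot: [[-1.0, -0.03, 0.003], [-0.03, 1.0, -0.0], [-0.003, -0.0, -1.0]]
force: [-1.8, -0.7, 7.8]
finger_gap: 16.7
finger_force: 40.0
```

Call:
arm_command(
  targets=[
    {"fingers": 1, "offset": [0, 0, 0.001], "angular": [0, 0, 0]},
    {"fingers": 1, "offset": [0, 0, 0.001], "angular": [0, 0, 0]},
    {"fingers": 1, "offset": [0, 0, 0], "angular": [0, 0, 0]},
  ],
)

```text
time: 14.4
eef_pos: [678.3, 79.8, 270.1]
tool_rot: [[-1.0, -0.03, 0.003], [-0.03, 1.0, -0.0], [-0.003, -0.0, -1.0]]
force: [-1.9, 0.1, 7.9]
finger_gap: 16.9
finger_force: 40.0
```

```bash
python3 - <<'E'
from h import *
im,d=read_camera("side");np.savez("side2.npz",im=im,d=d)
d0=np.load("side0.npz")["d"];r,c=slice(150,215),slice(262,285)
df=(d-d0)[r,c];print(np.median(df),np.percentile(df,[5,95]))
W=cloud("side",d);W0=cloud("side",d0)
for v,u in((185,265),(190,270),(200,280),(210,290)): print(W[v,u].round(),W0[v,u].round())
print(read_state()["eef_pos"],read_state()["force"])
E
```

```text
-13.235962 [-121.50576172  168.37695312]
[659. 185.  16.] [637. 157.  40.]
[658. 156.  13.] [635. 127.  38.]
[630.  68.  35.] [638.  78.  26.]
[639.  28.  16.] [-136. -860.  901.]
[678.28533912  79.7501474  270.10744582] [-1.86927917  0.54961168  7.51416554]
```

```bash
python3 - <<'E'
from h import *
im=np.load("side2.npz")["im"]
cv2.imwrite("pics/d1.png",cv2.resize(im[115:240,235:365],(620,600),interpolation=2))
E
```

```text
(no output)
```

View pics/d1.png

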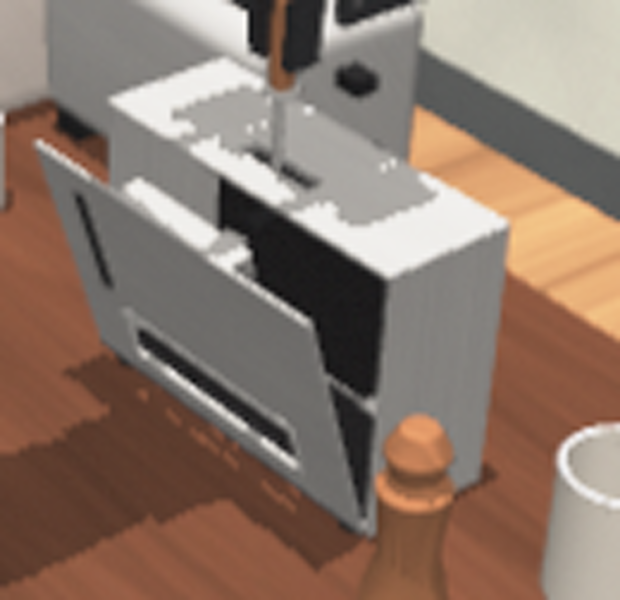

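The picture shows the cover ajar, with its lip at about crop (170,220) and the strike bracket at (235,255). I'll withdraw the pin and turn the gripper 90° so that the pin pushes stiffly along x.

Call:
arm_command(
  targets=[
    {"fingers": 1, "offset": [0, 0, -0.006], "angular": [0, 0, 0]},
    {"fingers": 1, "offset": [0, 0, -0.01], "angular": [0, 0, 0]},
    {"fingers": 1, "offset": [0, 0, -0.015], "angular": [0, 0, 0]},
    {"fingers": 1, "offset": [0, 0, -0.02], "angular": [0, 0, 0]},
    {"fingers": 1, "offset": [0, 0, -0.017], "angular": [0, 0, 0]},
  ],
)

```text
time: 14.87
eef_pos: [677.5, 79.9, 336.7]
tool_rot: [[-1.0, -0.03, -0.001], [-0.03, 1.0, 0.0], [0.001, 0.0, -1.0]]
force: [0.4, 0.4, -0.4]
finger_gap: 16.9
finger_force: 40.0
```

Call:
arm_command(
  targets=[
    {"fingers": 1, "offset": [0, 0, 0], "angular": [0, 0, 7.1]},
    {"fingers": 1, "offset": [0, 0, 0], "angular": [0, 0, 7.1]},
    {"fingers": 1, "offset": [0, 0, 0], "angular": [0, 0, 7.1]},
    {"fingers": 1, "offset": [0, 0, 0], "angular": [0, 0, 7.1]},
    {"fingers": 1, "offset": [0, 0, 0], "angular": [0, 0, 7.1]},
  ],
)

```text
time: 15.28
eef_pos: [677.6, 79.9, 335.8]
tool_rot: [[-0.828, 0.561, -0.001], [0.561, 0.828, 0.0], [0.001, -0.0, -1.0]]
force: [0.1, -0.2, -0.6]
finger_gap: 16.8
finger_force: 40.0
```

Call:
arm_command(
  targets=[
    {"fingers": 1, "offset": [0, 0, 0], "angular": [0, 0, 7.1]},
    {"fingers": 1, "offset": [0, 0, 0], "angular": [0, 0, 7.1]},
    {"fingers": 1, "offset": [0, 0, 0], "angular": [0, 0, 7.1]},
    {"fingers": 1, "offset": [0, 0, 0], "angular": [0, 0, 7.1]},
    {"fingers": 1, "offset": [0, 0, 0], "angular": [0, 0, 7.1]},
  ],
)

```text
time: 15.7
eef_pos: [677.5, 79.9, 335.7]
tool_rot: [[-0.348, 0.938, -0.001], [0.938, 0.348, 0.0], [0.0, -0.001, -1.0]]
force: [0.2, 0.8, -0.2]
finger_gap: 16.6
finger_force: 40.0
```

Call:
arm_command(
  targets=[
    {"fingers": 1, "offset": [0, 0, 0], "angular": [0, 0, 7.1]},
    {"fingers": 1, "offset": [0, 0, 0], "angular": [0, 0, 7.1]},
    {"fingers": 1, "offset": [0, 0, 0], "angular": [0, 0, 4.8]},
    {"fingers": 1, "offset": [0, 0, 0], "angular": [0, 0, 0]},
    {"fingers": 1, "offset": [0, 0, 0], "angular": [0, 0, 0]},
  ],
)

```text
time: 16.12
eef_pos: [677.6, 79.9, 335.8]
tool_rot: [[-0.032, 0.999, -0.0], [0.999, 0.032, 0.0], [0.0, -0.0, -1.0]]
force: [0.3, 0.3, -0.2]
finger_gap: 17.0
finger_force: 40.0
```

Call:
arm_command(
  targets=[
    {"fingers": 1, "offset": [-0.027, -0.021, 0], "angular": [0, 0, 0]},
    {"fingers": 1, "offset": [-0.027, -0.021, 0], "angular": [0, 0, 0]},
    {"fingers": 1, "offset": [-0.026, -0.02, 0], "angular": [0, 0, 0]},
    {"fingers": 1, "offset": [0, 0, 0.02], "angular": [0, 0, 0]},
    {"fingers": 1, "offset": [0, 0, 0.01], "angular": [0, 0, 0]},
  ],
)

```text
time: 16.53
eef_pos: [617.3, -3.3, 305.3]
tool_rot: [[-0.03, 1.0, 0.0], [1.0, 0.03, 0.0], [0.0, 0.0, -1.0]]
force: [-1.6, 1.0, -0.5]
finger_gap: 16.7
finger_force: 40.0
```

Call:
arm_command(
  targets=[
    {"fingers": 1, "offset": [0, 0, 0.01], "angular": [0, 0, 0]},
    {"fingers": 1, "offset": [0, 0, 0.01], "angular": [0, 0, 0]},
    {"fingers": 1, "offset": [0, 0, 0.01], "angular": [0, 0, 0]},
    {"fingers": 1, "offset": [0, 0, 0], "angular": [0, 0, 0]},
  ],
)

```text
time: 16.87
eef_pos: [617.2, -1.0, 272.8]
tool_rot: [[-0.031, 1.0, -0.004], [1.0, 0.031, 0.001], [0.001, -0.004, -1.0]]
force: [-0.4, 0.3, -0.5]
finger_gap: 16.7
finger_force: 40.0
```

Call:
arm_command(
  targets=[
    {"fingers": 1, "offset": [0, -0.006, 0], "angular": [0, 0, 0]},
    {"fingers": 1, "offset": [0, -0.006, 0], "angular": [0, 0, 0]},
    {"fingers": 1, "offset": [0, -0.006, 0], "angular": [0, 0, 0]},
    {"fingers": 1, "offset": [0, -0.006, 0], "angular": [0, 0, 0]},
    {"fingers": 1, "offset": [0, -0.006, 0.001], "angular": [0, 0, 0]},
  ],
)

```text
time: 17.28
eef_pos: [588.0, -2.9, 275.9]
tool_rot: [[-0.03, 1.0, 0.002], [1.0, 0.03, -0.0], [-0.0, 0.002, -1.0]]
force: [0.9, -0.2, -0.3]
finger_gap: 16.9
finger_force: 39.9
```

Call:
arm_command(
  targets=[
    {"fingers": 1, "offset": [0, -0.006, 0.002], "angular": [0, 0, 0]},
    {"fingers": 1, "offset": [0, -0.006, 0.002], "angular": [0, 0, 0]},
    {"fingers": 1, "offset": [0, -0.006, 0.003], "angular": [0, 0, 0]},
  ],
)

```text
time: 17.53
eef_pos: [569.6, -3.5, 268.2]
tool_rot: [[-0.03, 1.0, 0.001], [1.0, 0.03, -0.0], [-0.0, 0.001, -1.0]]
force: [0.8, -0.1, 0.4]
finger_gap: 16.9
finger_force: 40.0
```

Call:
arm_command(
  targets=[
    {"fingers": 1, "offset": [0, -0.007, 0.003], "angular": [0, 0, 0]},
    {"fingers": 1, "offset": [0, -0.007, 0.004], "angular": [0, 0, 0]},
    {"fingers": 1, "offset": [0, -0.007, 0.005], "angular": [0, 0, 0]},
    {"fingers": 1, "offset": [0, -0.007, 0.005], "angular": [0, 0, 0]},
    {"fingers": 1, "offset": [0, -0.007, 0.005], "angular": [0, 0, 0]},
  ],
)

```text
time: 17.95
eef_pos: [534.2, -4.4, 245.2]
tool_rot: [[-0.03, 1.0, -0.001], [1.0, 0.03, 0.0], [0.0, -0.001, -1.0]]
force: [1.0, -0.9, -1.2]
finger_gap: 17.0
finger_force: 40.0
```

Call:
arm_command(
  targets=[
    {"fingers": 1, "offset": [0, -0.007, 0.006], "angular": [0, 0, 0]},
    {"fingers": 1, "offset": [0, -0.007, 0.006], "angular": [0, 0, 0]},
    {"fingers": 1, "offset": [0, -0.007, 0.007], "angular": [0, 0, 0]},
    {"fingers": 1, "offset": [0, -0.007, 0.007], "angular": [0, 0, 0]},
    {"fingers": 1, "offset": [0, -0.006, 0.007], "angular": [0, 0, 0]},
  ],
)

```text
time: 18.37
eef_pos: [500.1, -5.4, 212.0]
tool_rot: [[-0.03, 1.0, -0.001], [1.0, 0.03, 0.0], [0.0, -0.001, -1.0]]
force: [-0.5, -0.1, -0.3]
finger_gap: 16.8
finger_force: 40.0
```

```bash
python3 - <<'E'
from h import *
im,d=read_camera("side")
cv2.imwrite("pics/d2.png",cv2.resize(im[115:245,225:365],(646,600),interpolation=2))
print(read_state()["eef_pos"],read_state()["force"])
E
```

```text
[498.53902491  -5.12751403 210.4264868 ] [-0.81797682  0.11596128 -1.55032291]
```

View pics/d2.png

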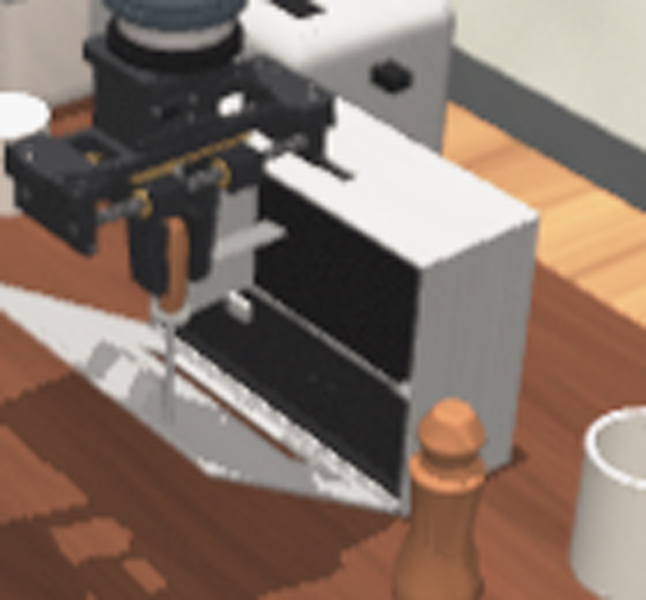

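The picture shows the cover swinging down to nearly level at crop (200,440), with the pin above it. I'll raise the pin and turn back.

Call:
arm_command(
  targets=[
    {"fingers": 1, "offset": [0, 0, -0.03], "angular": [0, 0, -7.1]},
    {"fingers": 1, "offset": [0, 0, -0.03], "angular": [0, 0, -7.1]},
    {"fingers": 1, "offset": [0, 0, -0.03], "angular": [0, 0, -7.1]},
    {"fingers": 1, "offset": [0, 0, 0], "angular": [0, 0, -7.1]},
    {"fingers": 1, "offset": [0, 0, 0], "angular": [0, 0, -7.1]},
  ],
)

```text
time: 18.83
eef_pos: [502.3, -5.7, 305.4]
tool_rot: [[-0.609, 0.793, 0.005], [0.793, 0.609, -0.001], [-0.004, 0.003, -1.0]]
force: [-0.8, 0.4, -1.0]
finger_gap: 16.9
finger_force: 40.0
```

Call:
arm_command(
  targets=[
    {"fingers": 1, "offset": [0, 0, 0], "angular": [0, 0, -7.1]},
    {"fingers": 1, "offset": [0, 0, 0], "angular": [0, 0, -7.1]},
    {"fingers": 1, "offset": [0, 0, 0], "angular": [0, 0, -7.1]},
    {"fingers": 1, "offset": [0, 0, 0], "angular": [0, 0, -7.1]},
    {"fingers": 1, "offset": [0, 0, 0], "angular": [0, 0, -7.1]},
  ],
)

```text
time: 19.25
eef_pos: [501.0, -5.5, 302.7]
tool_rot: [[-0.957, 0.292, -0.0], [0.292, 0.957, 0.0], [0.0, -0.0, -1.0]]
force: [0.6, -0.0, -0.3]
finger_gap: 16.8
finger_force: 40.0
```

Call:
arm_command(
  targets=[
    {"fingers": 1, "offset": [0, 0, 0], "angular": [0, 0, -7.1]},
    {"fingers": 1, "offset": [0, 0, 0], "angular": [0, 0, -7.1]},
    {"fingers": 1, "offset": [0, 0, 0], "angular": [0, 0, -3.1]},
    {"fingers": 1, "offset": [0.0, -0.03, 0], "angular": [0, 0, 0]},
    {"fingers": 1, "offset": [0.02, -0.035, 0], "angular": [0, 0, 0]},
  ],
)

```text
time: 19.67
eef_pos: [482.5, -70.0, 302.8]
tool_rot: [[-1.0, -0.004, 0.001], [-0.004, 1.0, 0.0], [-0.001, 0.0, -1.0]]
force: [0.2, -0.2, -0.9]
finger_gap: 16.8
finger_force: 40.0
```

Call:
arm_command(
  targets=[
    {"fingers": 1, "offset": [0.018, -0.036, 0], "angular": [0, 0, 0]},
    {"fingers": 1, "offset": [0.018, -0.036, 0], "angular": [0, 0, 0]},
    {"fingers": 1, "offset": [0.018, -0.036, 0], "angular": [0, 0, 0]},
    {"fingers": 1, "offset": [0.018, -0.036, 0], "angular": [0, 0, 0]},
    {"fingers": 1, "offset": [0, -0.036, 0], "angular": [0, 0, 0]},
  ],
)

```text
time: 20.08
eef_pos: [406.6, -251.8, 303.1]
tool_rot: [[-1.0, 0.001, -0.001], [0.001, 1.0, -0.0], [0.001, -0.0, -1.0]]
force: [0.8, -0.2, -0.9]
finger_gap: 16.7
finger_force: 40.0
```

Call:
arm_command(
  targets=[
    {"fingers": 1, "offset": [0, -0.02, 0], "angular": [0, 0, 0]},
    {"fingers": 1, "offset": [0, 0, 0], "angular": [0, 0, 0]},
    {"fingers": 1, "offset": [0, 0, 0], "angular": [0, 0, 0]},
    {"fingers": 1, "offset": [0, 0, 0], "angular": [0, 0, 0]},
  ],
)

```text
time: 20.42
eef_pos: [409.0, -269.8, 302.6]
tool_rot: [[-1.0, 0.0, -0.0], [0.0, 1.0, 0.001], [0.0, 0.001, -1.0]]
force: [0.3, -0.2, 0.4]
finger_gap: 17.3
finger_force: 40.0
```

Call:
arm_command(
  targets=[
    {"fingers": 1, "offset": [0.0026, -0.0224, 0], "angular": [0, 0, 0]},
    {"fingers": 1, "offset": [0, 0, 0.03], "angular": [0, 0, 0]},
    {"fingers": 1, "offset": [0, 0, 0.03], "angular": [0, 0, 0]},
    {"fingers": 1, "offset": [0, 0, 0.03], "angular": [0, 0, 0]},
    {"fingers": 1, "offset": [0, 0, 0], "angular": [0, 0, 0]},
  ],
)

```text
time: 20.83
eef_pos: [404.4, -288.5, 207.2]
tool_rot: [[-1.0, -0.002, -0.007], [-0.002, 1.0, 0.008], [0.007, 0.008, -1.0]]
force: [-0.6, 1.6, -1.7]
finger_gap: 17.0
finger_force: 40.0
```

Call:
arm_command(
  targets=[
    {"fingers": 1, "offset": [0, 0, 0], "angular": [0, 0, 0]},
    {"fingers": 1, "offset": [0, 0, 0], "angular": [0, 0, 0]},
  ],
)

```text
time: 21.0
eef_pos: [407.4, -292.7, 214.7]
tool_rot: [[-1.0, -0.001, 0.001], [-0.001, 1.0, -0.001], [-0.001, -0.001, -1.0]]
force: [1.2, -0.0, -0.4]
finger_gap: 16.8
finger_force: 40.0
```

```bash
python3 - <<'E'
from h import *
p=read_state()["eef_pos"];im,d=read_camera("side");print(p.round(1))
u,v=[int(t) for t in pix("side",[406,-292,110])];print(u,v,pix("side",p+[0,0,-103]),pix("side",[406.5,-292,95]))
cv2.imwrite("pics/r1.png",cv2.resize(im[v-40:v+35,u-40:u+60],(800,600),interpolation=2))
E
```

```text
[ 407.4 -292.7  214.7]
300 280 (np.float64(301.5876391742815), np.float64(280.29675811307754)) (np.float64(300.6475680628765), np.float64(285.4199202726166))
```

View pics/r1.png

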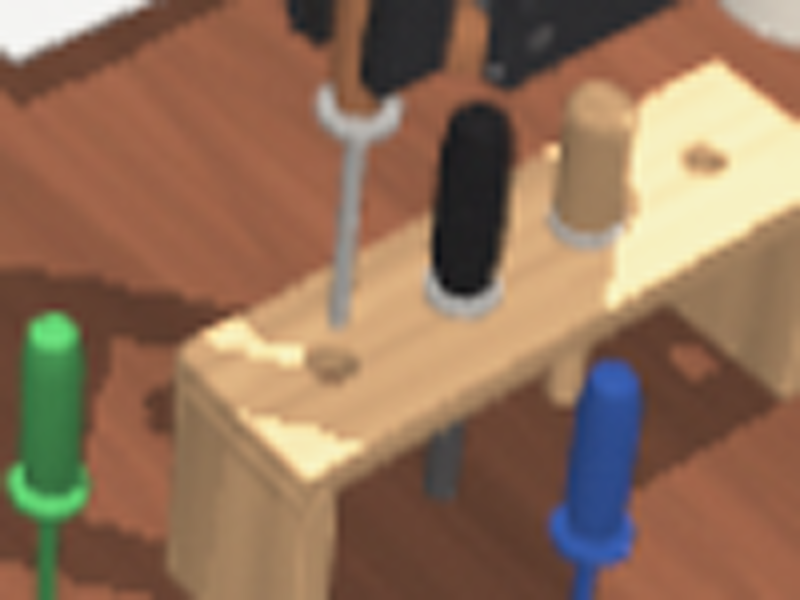

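Pin tip (crop 340,325) is right above its hole (332,365). Lower it.

Call:
arm_command(
  targets=[
    {"fingers": 1, "offset": [0.0008, 0, 0.01], "angular": [0, 0, 0]},
    {"fingers": 1, "offset": [0, 0, 0.012], "angular": [0, 0, 0]},
    {"fingers": 1, "offset": [0, 0, 0.012], "angular": [0, 0, 0]},
    {"fingers": 1, "offset": [0, 0, 0], "angular": [0, 0, 0]},
  ],
)

```text
time: 21.38
eef_pos: [405.2, -292.1, 177.6]
tool_rot: [[-1.0, -0.0, -0.001], [-0.0, 1.0, 0.001], [0.001, 0.001, -1.0]]
force: [-0.3, -0.2, -0.4]
finger_gap: 16.6
finger_force: 40.0
```

Call:
arm_command(
  targets=[
    {"fingers": 1, "offset": [0, 0, 0.015], "angular": [0, 0, 0]},
    {"fingers": 1, "offset": [0, 0, 0.015], "angular": [0, 0, 0]},
    {"fingers": 1, "offset": [0, 0, 0.015], "angular": [0, 0, 0]},
    {"fingers": 1, "offset": [0, 0, 0.01], "angular": [0, 0, 0]},
    {"fingers": 1, "offset": [0, 0, 0], "angular": [0, 0, 0]},
  ],
)

```text
time: 21.8
eef_pos: [405.1, -292.1, 122.6]
tool_rot: [[-1.0, 0.0, -0.002], [0.0, 1.0, 0.002], [0.002, 0.002, -1.0]]
force: [-0.4, 0.1, -1.6]
finger_gap: 16.8
finger_force: 40.0
```

Call:
arm_command(
  targets=[
    {"fingers": 1, "offset": [0, 0, 0.003], "angular": [0, 0, 0]},
    {"fingers": 1, "offset": [0, 0, 0.002], "angular": [0, 0, 0]},
    {"fingers": 1, "offset": [0, 0, 0.001], "angular": [0, 0, 0]},
    {"fingers": 1, "offset": [0, 0, 0], "angular": [0, 0, 0]},
    {"fingers": 1, "offset": [0, 0, 0], "angular": [0, 0, 0]},
  ],
)

```text
time: 22.22
eef_pos: [406.0, -293.1, 118.4]
tool_rot: [[-1.0, -0.0, 0.001], [-0.0, 1.0, -0.001], [-0.001, -0.001, -1.0]]
force: [-0.4, 0.1, -1.1]
finger_gap: 17.1
finger_force: 40.0
```

Call:
arm_command(
  targets=[
    {"fingers": 0.75, "offset": [0, 0, 0], "angular": [0, 0, 0]},
    {"fingers": 0.7, "offset": [0, 0, 0], "angular": [0, 0, 0]},
    {"fingers": 0.55, "offset": [0, 0, 0], "angular": [0, 0, 0]},
    {"fingers": 0.45, "offset": [0, 0, 0], "angular": [0, 0, 0]},
    {"fingers": 0.45, "offset": [0, 0, 0], "angular": [0, 0, 0]},
  ],
)

```text
time: 22.63
eef_pos: [405.7, -292.9, 118.0]
tool_rot: [[-1.0, 0.0, 0.0], [0.0, 1.0, -0.0], [-0.0, -0.0, -1.0]]
force: [0.2, 0.5, 0.3]
finger_gap: 44.4
finger_force: 0.0
```

Call:
arm_command(
  targets=[
    {"fingers": 0.45, "offset": [0, 0, -0.01], "angular": [0, 0, 0]},
    {"fingers": 0.45, "offset": [0, 0, -0.03], "angular": [0, 0, 0]},
    {"fingers": 0.45, "offset": [0, 0, -0.04], "angular": [0, 0, 0]},
    {"fingers": 0.45, "offset": [0, 0, -0.04], "angular": [0, 0, 0]},
    {"fingers": 0.45, "offset": [0.0, 0, -0.03], "angular": [0, 0, 0]},
  ],
)

```text
time: 23.05
eef_pos: [406.1, -293.2, 272.1]
tool_rot: [[-1.0, -0.0, 0.002], [-0.0, 1.0, -0.003], [-0.002, -0.003, -1.0]]
force: [0.3, -0.4, 1.2]
finger_gap: 48.4
finger_force: 0.0
```

Call:
arm_command(
  targets=[
    {"fingers": 0.45, "offset": [0.01, 0.04, 0], "angular": [0, 0, 0]},
    {"fingers": 0.45, "offset": [0.01, 0.04, 0], "angular": [0, 0, 0]},
    {"fingers": 0.45, "offset": [0.01, 0.04, 0], "angular": [0, 0, 0]},
    {"fingers": 0.45, "offset": [0, 0.04, 0], "angular": [0, 0, 0]},
    {"fingers": 0.45, "offset": [0, 0, 0], "angular": [0, 0, 0]},
  ],
)

```text
time: 23.47
eef_pos: [375.0, -127.4, 268.6]
tool_rot: [[-1.0, -0.004, 0.001], [-0.004, 1.0, 0.002], [-0.001, 0.002, -1.0]]
force: [0.4, 0.2, 0.2]
finger_gap: 48.4
finger_force: 0.0
```

```bash
python3 - <<'E'
from h import *
im,d=read_camera("side");W=cloud("side",d);W0=cloud("side",np.load("side0.npz")["d"])
cv2.imwrite("pics/f1.png",cv2.resize(im[120:350,200:440],(626,600),interpolation=2))
for w in(W0,W):
    k=(abs(w[...,0]-404)<20)&(abs(w[...,1]+292)<25)&(w[...,2]>104)&(w[...,2]<170);P=w[k];print(k.sum(),P.mean(0).round(1),P[:,2].max().round(1))
    for lo in(105,130,150): print(P[(P[:,2]>lo)&(P[:,2]<lo+12)].mean(0).round(1))
k=(abs(W[...,0]-520)<60)&(abs(W[...,1]-74)<120);print("cover z",np.percentile(W[k][:,2],[5,50,95]).round(1))
E
```

```text
156 [ 404.1 -296.4  138.1] 163.2
[ 403.6 -297.1  111.7]
[ 404.1 -297.6  135.6]
[ 405.5 -295.6  156.8]
157 [ 403.8 -297.4  138.2] 162.8
[ 403.6 -298.9  112.2]
[ 403.2 -297.9  135.8]
[ 405.3 -295.8  157.7]
cover z [ 2.9 24.7 46.9]
```

View pics/f1.png

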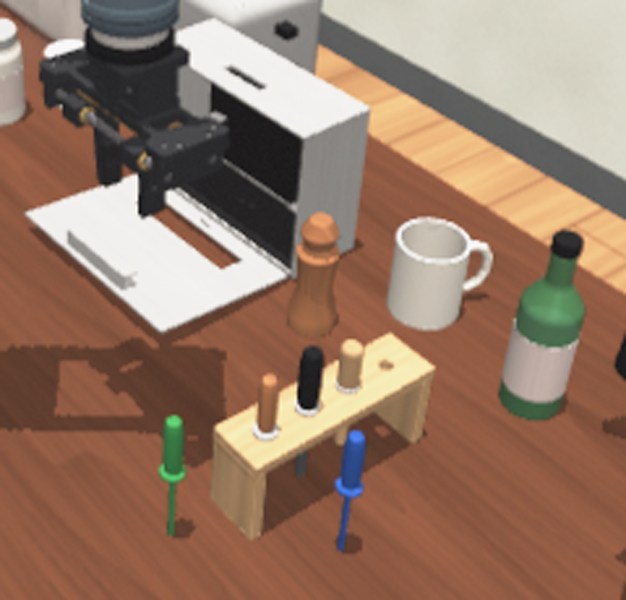

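The pin is back upright in its hole (crop 267,405) and the cover lies down. One check that the cover is level, then I'll hand in.

```bash
python3 - <<'E'
from h import *
im,d=read_camera("side");W=cloud("side",d)
for x0 in(460,480,500,530,560,590,620):
    k=(abs(W[...,0]-x0)<6)&(W[...,1]<20)&(W[...,1]>-55)&(W[...,2]<80);print(x0,k.sum(),np.percentile(W[k][:,2],[10,50,90]).round(1))
print(hand_in())
E
```

```text
460 146 [ 1.5 26.6 32.3]
480 83 [24.4 27.7 42.8]
500 68 [17.7 26.2 28. ]
530 67 [21.4 24.  26.2]
560 68 [19.6 22.  23.9]
590 31 [18.1 20.2 21.8]
620 68 [ 3.4 17.3 19.4]
the job is handed in; nothing more can be done
None
```

The job is handed in, but no verdict came back. The pin tripped the catch, the cover is down and the pin hangs upright in its original rack hole. My last depth check put the cover's outer edge about 10 mm higher than its hinge side, which matches the 1.5 rad stop.

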